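Brush-rest bar on, red paint to the front, carousel held

TASK

Get the paint station ready for the red: pick up the aluminium brush-rest bar and lay it (do not drop it) centred across the two notched wooden rests at the front of the station, seated down in both notches, and let go of it. Then turn the paint carousel (its black centre handle is the easy grip) until the red bottle faces squarely to the front, in line with the yellow arrow and the middle of the bar, and finish while still holding the carousel firmly and motionless there with the gripper, so that I can unscrew the cap with one hand. Leave the cup, the glue bottle and the jar where they stand.

Things in the scene. Friction and masses are not known exactly. Their poses are not given: they have to be found in the camera images.
- station: Fixed plywood board 290 x 210 x 12 mm with the carousel and two wooden rests on it. Origin: on the table, under the carousel's axis; the board runs from 105 mm behind it to 185 mm in front. x points to the station's front (along the yellow arrow, to the rests; roughly away from the robot), y to its left, z up.
- rest_mid (a point): Midway between the two notch floors, 155 mm in front of the carousel axis, 60 mm above the table; axes as the station's. The rests are posts 44 (x) by 16 mm (y), 70 mm to either side along y, tops 72 mm above the table; each has a notch 28 mm wide in x, 12 mm deep, open above and along y. The bar lies in both, along the station's y.
- carousel: White turntable 200 mm across, 22 to 34 mm above the table, on a vertical bearing: light friction (0.05 N m), no spring, turns either way, right round. Six bottles (38 mm across) are fixed on it 70 mm from the axis. Origin: on the axis at table height. x points from the axis to the red bottle, z up; red faces front when this x matches the station's. Starts 45 degrees or more off.
- handle (a point): Centre of the carousel's black flat handle, on the turning axis, 172 mm above the table; axes as the carousel's. 56 mm long along the carousel's x, 12 mm thick along its y, from 154 to 190 mm above the table, on a post 22 mm across. It turns with the carousel.
- red_bottle (a point): Centre of the top of the red bottle's cap, on the carousel, 70 mm from its axis, 134 mm above the table like the other five caps. Only the red bottle has a red cap, the others (black, yellow, blue, green, grey) have white ones.
- bar: Loose aluminium bar, 220 mm long (x) by 20 mm wide (y) by 14 mm high (z), about 0.16 kg, both ends alike, lying on the table to the left or right of the station. Origin: centre of its underside.
- cup: Bystander: white plastic cup, 68 mm across the rim, 75 mm high, on the side of the station where the bar is not. Origin: centre of its underside.
- glue_bottle: Bystander: small yellow bottle with an orange cap, 40 mm across, 100 mm high. Origin: centre of its underside.
- jar: Bystander: amber glass jar with a black lid, 64 mm across, 85 mm high. Origin: centre of its underside.

How it is judged:
By the outcome, as a careful person would: the job done as asked, in the order asked, and still so for the second after the job is handed in, while the arm keeps its last pose, push and grip.
It also fails if it takes over 70 s, if anything falls off the work surface, if the arm or the gripper's body presses on something with over 40 N, if the wrist force passes 120 N, or if a joint passes its speed limit or range.

ROBOT

A 7-joint arm with a two-finger parallel gripper is mounted at the origin on the work surface. World frame = base frame: x ahead of the robot, y to its left, z up, the work surface at z = 0. Lengths are in m, angles in rad, forces in N, time in s.
With the tool pointing down it reaches from about 0.425 to 0.875 m from the base axis. Payload 9.9 kg.
Tool frame: the origin (TCP) lies at the very end of the fingers, on their centre line; the grasp point (between the pads) lies 19 mm behind it (ctrl.grasp_offset is the distance from the TCP to the grasp point, in m); z points along the fingers, y is the line along which they close (so a half turn about z gives the same grasp; the last joint's range is limited). The gripper opens to 85 mm and grips with 20 to 120 N. Pads are 22 mm wide; open, the fingers measure 114 mm over their backs; the gripper's body (76 mm by 85 mm) begins 54 mm behind the grasp point. The pads swing forward as they close: fully open they stand 13 mm farther back than shut.
Start: joints at [-1.247, 0.576, 0.025, 1.437, -0.015, 1.129, -0.057], TCP at [0.268, 0.62, 0.231] pointing down, gripper open.
Joint ranges: [-2.76, 2.76], [-0.34, 2.15], [-1.52, 1.57], [0.19, 2.46], [-1.09, 4.23], [0.17, 1.99], [-2.82, 2.82]. Speed limits (rad/s): [2.22, 2.22, 3.01, 3.01, 3.14, 3.14, 3.14].

INTERFACE

Orientations are given as a rotation vector (axis times angle).
In Python, from workcell import ctrl, workorder, capture gives the robot as it stands (ctrl), with the cameras as plain functions and the job (workorder).
- The arm moves only by the tool step_hand, called after "Emit:" by a JSON object that holds its "method" and its "body". Schema: {"type":"object","properties":{"plan":{"type":"string"},"squeeze":{"type":"number"},"only":{"type":"string"},"quiet":{"type":"boolean"},"lines":{"type":"string"}},"required":["plan"],"additionalProperties":false}. plan is a string of 1 to 12 rows, one to a line, with the numbers parted by commas; each row has 5 numbers: the finger opening in m, then dx, dy, dz in m, then a turn about the tool's z in rad; each row is the pose to reach, as a shift and turn from the pose commanded when the call began, along the tool's axes at that moment; what a row does not reach only later rows make up. A row lasts 1/12 s, in which the tool goes at most 0.0417 m and 0.125 rad, less where a joint would pass 70% of its speed; a pose out of reach is approached as far as the arm can. The fingers move at their own pace and stop on an object; squeeze is the grip in N (left out, the last holds). Time passes only in rows, so rows that do not move let the fingers close. The tool returns the time, the measured TCP pose, the force, the opening and the grip force at its end. only (a regular expression) keeps the lines of the reply that match it, lines (a string "A,B") keeps lines A to B, and quiet returns only ok. Input that does not fit is refused with a message, and nothing moves.
- ctrl.get_obs(): the state, without advancing time (a new reading comes with each control period).
- capture(name): name is "scene" or "top"; returns a dict with "image" (480x640x3 uint8, red, green, blue), "vfov" (degrees; the focal length in pixels is half the picture's height over the tangent of half this angle, whatever the lens; pixels are square), "cx", "cy" (the principal point, pixels), "R" (3x3) and "t" (3): a world point X has camera coordinates R X + t. Camera axes: x right, y down, z forward; pixel columns grow to the right and rows downward; lengths in m; the calibration is good to about 2 mm. A picture is of the moment at which its call begins. There is no depth.
- workorder.finish_job(): hands the job in; it is judged then, once.
The state is a dict: "t": time; "qpos": joint angles; "qvel": joint speeds; "tau": joint torques, N m; "tcp_pos": TCP position; "ee_rot": TCP orientation; "wrist_force": force on the tool from outside, world axes, zero at the start; "wrist_torque": the same for the moment, N m; "width": finger opening in m; "gripper_force": force on a finger pad.
Only numpy, scipy, OpenCV 4.12 (cv2) and the standard library are available. Lean on these libraries where they do the work, as an engineer would, in place of code of your own. Each camera call takes 0.05 s, during which the arm holds its last target. There are 200 camera calls.

## Working session

There is one attempt and no reset: what is moved stays moved. The work goes in short steps, Python scripts to look and compute and a tool call to move; the robot and the scene stay as the last step left them, time stands still between calls to the robot, and variables do not carry over. Pictures are saved under pics/ and viewed, at most 10 in all, crops included, and the job is handed in when it is done.

```bash
ls; mkdir -p pics
```

Run:
```python
from workcell import ctrl, workorder, capture
import cv2,numpy as np
o=ctrl.get_obs();print({k:np.round(v,3) for k,v in o.items()})
for n in("scene","top"):
    c=capture(n);cv2.imwrite(f"pics/{n}0.png",c["image"][:,:,::-1]);print(n,c["vfov"],c["cx"],c["cy"],c["R"],c["t"])
```

```text
pics
workcell.py
{'t': np.float64(0.0), 'qpos': array([-1.247,  0.577,  0.025,  1.438, -0.015,  1.129, -0.056]), 'qvel': array([-0.002,  0.   , -0.001, -0.   ,  0.   ,  0.003,  0.   ]), 'tau': array([-0.0000e+00, -7.6577e+01,  2.2510e+00, -2.8597e+01,  1.5000e-02,
        1.3000e-02, -0.0000e+00]), 'tcp_pos': array([0.267, 0.619, 0.23 ]), 'ee_rot': array([-6.360e-01, -3.076e+00,  3.000e-03]), 'wrist_force': array([-0.444,  0.396, -0.667]), 'wrist_torque': array([ 0.051,  0.038, -0.026]), 'gripper_force': np.float64(0.0), 'width': np.float64(0.086)}
scene 53.58335021954632 321.73851603443717 252.42927970936722 [[-0.05172294  0.9986396  -0.00660942]
 [ 0.62773711  0.02736388 -0.77794431]
 [-0.77670513 -0.04438655 -0.62829847]] [ 0.03156114 -0.25493382  1.57943546]
top 51.8659944527538 310.619923183717 235.02079310677846 [[ 0.01180613 -0.99966284  0.02312603]
 [-0.994544   -0.01413669 -0.10335563]
 [ 0.1036477  -0.02177962 -0.99437558]] [-0.029043    0.55815652  1.0446201 ]
```

View pics/scene0.png

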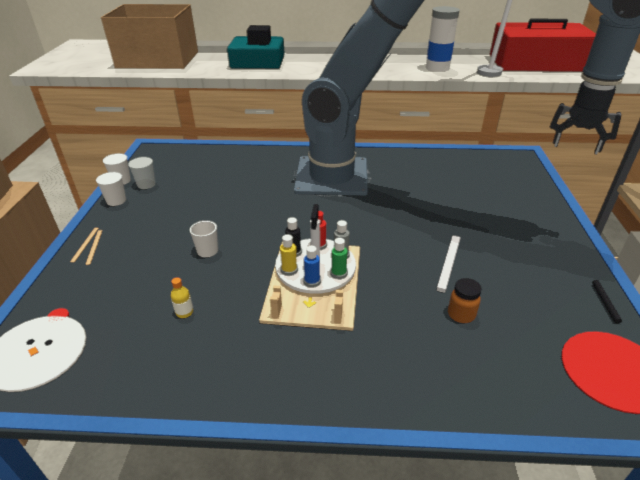

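View pics/top0.png

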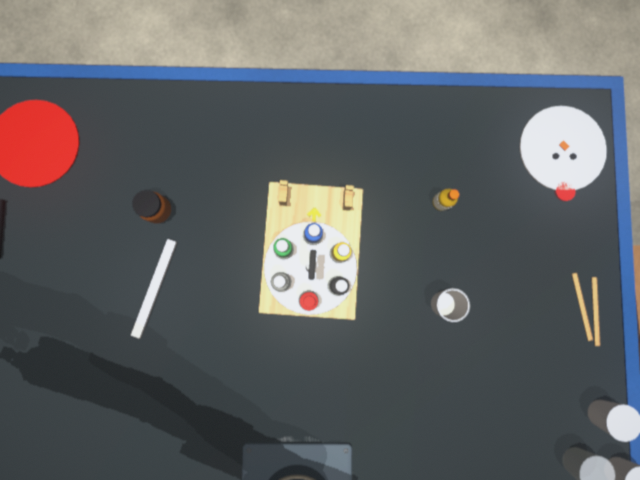

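The top view shows the bar left of the station, at about (153,288). The red cap is at the rear (309,300), the handle at (313,264) and the rests at (284,192) and (348,196). The cup (452,304), glue bottle (447,199) and jar (152,206) are clear of the work. Next I measure these.

Create h.py:
```python
from workcell import ctrl, workorder, capture
import cv2,numpy as np
from scipy.spatial.transform import Rotation as Ro
def ray(c,uv,z):
    f=240/np.tan(np.radians(c["vfov"])/2)
    R,t=np.array(c["R"]),np.array(c["t"]); C=-R.T@t
    d=R.T@np.array([(uv[0]-c["cx"])/f,(uv[1]-c["cy"])/f,1]); return C+d*(z-C[2])/d[2]
def hsv(c): return cv2.cvtColor(c["image"],cv2.COLOR_RGB2HSV)
def blobs(m,box,amin=20):
    k=np.zeros_like(m);x0,y0,x1,y1=box;k[y0:y1,x0:x1]=m[y0:y1,x0:x1]
    cs,_=cv2.findContours(k,cv2.RETR_EXTERNAL,cv2.CHAIN_APPROX_NONE)
    return sorted([c for c in cs if cv2.contourArea(c)>=amin],key=cv2.contourArea,reverse=True)
def rect(c,ct,z):
    P=np.array([ray(c,p,z)[:2] for p in ct[:,0,:]],np.float32)
    return cv2.minAreaRect(P*1000)
def cen(ct):
    m=cv2.moments(ct);return m["m10"]/m["m00"],m["m01"]/m["m00"]
def totool(d,yaw=None):
    return Ro.from_rotvec(ctrl.get_obs()["ee_rot"]).inv().apply(d)
```

Run:
```python
from h import *
c=capture("top");s=capture("scene");H=hsv(c);S=hsv(s)
w=cv2.inRange(H,(0,0,150),(180,60,255))
b=blobs(w,(100,220,200,360))[0];print("bar",rect(c,b,.014))
bs=blobs(cv2.inRange(S,(0,0,150),(180,60,255)),(420,220,480,310))[0];print("bar scene",rect(s,bs,.014))
wood=cv2.inRange(H,(10,50,120),(28,200,255))
b=blobs(wood,(240,170,380,330))[0];hull=cv2.convexHull(b);r=rect(c,hull,.012);print("board",r,cv2.boxPoints(r))
d=blobs(w,(250,215,370,320));e=cv2.fitEllipse(cv2.convexHull(d[0]));print("disc",e,ray(c,e[0],.034))
red=cv2.inRange(H,(0,120,80),(6,255,255))|cv2.inRange(H,(174,120,80),(180,255,255))
for q in blobs(red,(260,220,370,320)):print("red",cen(q),cv2.contourArea(q),ray(c,cen(q),.134))
hd=cv2.inRange(H,(0,0,0),(180,255,70))
for q in blobs(hd,(295,245,330,285)):print("handle",cen(q),rect(c,q,.19))
cv2.imwrite("pics/crop.png",cv2.resize(c["image"][170:330,240:380,::-1],None,fx=4,fy=4,interpolation=cv2.INTER_CUBIC)[:600])
```

```text
bar ((440.60321044921875, 317.78521728515625), (21.610139846801758, 220.68496704101562), 71.49470520019531)
bar scene ((442.50592041015625, 316.55426025390625), (21.069129943847656, 222.631103515625), 71.4682388305664)
board ((530.8798828125, -23.893692016601562), (212.80393981933594, 297.2517395019531), 86.54676818847656) [[ 376.11487  -121.15017 ]
 [ 672.8269   -139.05476 ]
 [ 685.6449     73.362785]
 [ 388.93286    91.26738 ]]
disc ((312.54473876953125, 271.2515563964844), (98.6874771118164, 129.707275390625), 32.26481628417969) [ 0.47974079 -0.02674025  0.034     ]
red (308.5108695652174, 300.53478260869565) 230.0 [ 0.42003041 -0.01690865  0.134     ]
```

View pics/crop.png

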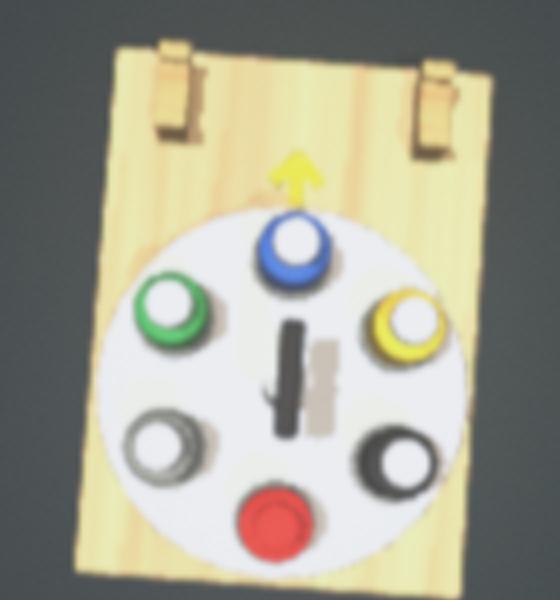

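The crop shows red at the rear (276,523 in the crop), with the handle on the line from red to blue. The caps are clear, so I take the axis and heading from the six caps, and the station from the board corners and rests.

Add to h.py:
```python
def redcap(c,box=(240,200,380,330)):
    H=hsv(c);red=cv2.inRange(H,(0,120,80),(6,255,255))|cv2.inRange(H,(174,120,80),(180,255,255))
    return red
```

Run:
```python
from h import *
c=capture("top");g=lambda x,y:((x+.5)/4+240-.5,(y+.5)/4+170-.5)
caps=np.array([ray(c,g(*p),.134)[:2] for p in[(276,521),(157,447),(168,302),(297,242),(415,322),(407,463)]])
ax,_=caps.mean(0),0;d=caps-ax;print("axis",ax,"radii",np.linalg.norm(d,axis=1))
a=np.degrees(np.arctan2(d[:,1],d[:,0]));print("angles",a, "red est",np.degrees(np.angle(np.mean(np.exp(1j*np.radians(a+60*np.arange(6)))))))
cor=np.array([ray(c,g(*p),.012)[:2] for p in[(117,47),(493,75),(461,597),(76,572)]])
print(cor,[np.linalg.norm(cor[i]-cor[i-1]) for i in range(4)])
f=(cor[0]+cor[1])/2;b=(cor[2]+cor[3])/2;u=(f-b)/np.linalg.norm(f-b);l=(cor[0]+cor[3]-cor[1]-cor[2]);print("yaw x",np.degrees(np.arctan2(u[1],u[0])),"yaw y",np.degrees(np.arctan2(-l[0],l[1])))
ce=cor.mean(0);print("axis from board",ce-.04*u)
print("disc", ray(c,g(281.5,391),.034),"handle top",ray(c,g(290,378),.19))
# scene view
s=capture("scene");cv2.imwrite("pics/sc.png",cv2.resize(s["image"][195:335,255:370,::-1],None,fx=4,fy=4,interpolation=cv2.INTER_CUBIC))
```

```text
axis [ 0.4884163 -0.0215533] radii [0.06726352 0.07038925 0.07006069 0.06904369 0.06943791 0.07034488]
angles [ 176.21588394  117.18340947   56.68309514   -3.5001057   -64.11388992
 -123.12290378] red est 176.5575820580685
[[ 0.67933005  0.07244932]
 [ 0.66692448 -0.13791479]
 [ 0.37812165 -0.1206923 ]
 [ 0.38936393  0.08870474]] [np.float64(0.2904214048824446), np.float64(0.21072958612145254), np.float64(0.2893159036017766), np.float64(0.20969861795194905)]
yaw x -3.3104875478781643 yaw y -3.224431883045493
axis from board [ 0.48850178 -0.02205339]
disc [ 0.48799363 -0.02116876  0.034     ] handle top [ 0.48801656 -0.02165995  0.19      ]
```

View pics/sc.png

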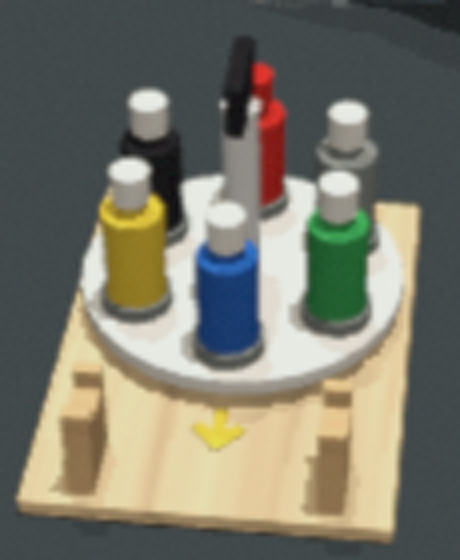

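The estimates agree: axis (0.4884, -0.0218), station yaw about -3.3°, red at 176.5°. The bar is at (0.4415, 0.317) with heading 161.5°.

Add to h.py:
```python
def go(x,y,z,yaw):
    "shift and turn in tool axes to bring TCP to xyz with tool x at world yaw (deg), mod 180"
    o=ctrl.get_obs();R=Ro.from_rotvec(o["ee_rot"]).as_matrix()
    y0=np.degrees(np.arctan2(R[1,0],R[0,0]));dy=(yaw-y0+90)%180-90
    print("tcp",o["tcp_pos"].round(4),"yaw",y0.round(2),"tilt",R[:2,2].round(4),"shift",(R.T@(np.array([x,y,z])-o["tcp_pos"])).round(4),"turn",np.radians(-dy).round(4),"q7",o["qpos"][6].round(2),"t",o["t"].round(1))
```

```bash
python3 -c "
from h import *
go(.4415,.317,.08,161.5)"
```

```text
Traceback (most recent call last):
  File "h.py", line 27, in go
    print("tcp",o["tcp_pos"].round(4),"yaw",y0.round(2),"tilt",R[:2,2].round(4),"shift",(R.T@(np.array([x,y,z])-o["tcp_pos"])).round(4),"turn",np.radians(-dy).round(4),"q7",o["qpos"][6].round(2),"t",o["t"].round(1))
                                                                                                                                                                                                       ^^^^^^^^^^^^
AttributeError: 'float' object has no attribute 'round'
```

```bash
sed -i 's/o\["t"\].round(1)/round(float(o["t"]),1)/' h.py; python3 -c "
from h import *
go(.4415,.317,.08,161.5)"
```

```text
tcp [0.2676 0.6195 0.231 ] yaw 156.64 tilt [-0.0002 -0.0006] shift [-0.2796 -0.2087  0.1511] turn -0.0849 q7 -0.06 t 0.3
```

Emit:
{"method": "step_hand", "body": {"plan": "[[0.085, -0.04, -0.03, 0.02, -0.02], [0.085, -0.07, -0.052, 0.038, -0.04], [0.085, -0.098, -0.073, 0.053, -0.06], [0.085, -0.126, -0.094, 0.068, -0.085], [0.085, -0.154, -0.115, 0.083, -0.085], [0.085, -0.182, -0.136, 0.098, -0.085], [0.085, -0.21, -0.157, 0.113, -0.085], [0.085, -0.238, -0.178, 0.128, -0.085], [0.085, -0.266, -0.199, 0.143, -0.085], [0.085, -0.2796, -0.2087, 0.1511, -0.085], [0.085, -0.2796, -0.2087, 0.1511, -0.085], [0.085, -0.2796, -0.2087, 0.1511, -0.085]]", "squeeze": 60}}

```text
refused: plan: the value is not of type 'string' (schema: type "string"). Nothing was moved.
```

I used the wrong layout. The manual says rows one to a line, with the numbers parted by commas; once more.

Emit:
{"method": "step_hand", "body": {"plan": "0.085,-0.04,-0.03,0.02,-0.02\n0.085,-0.07,-0.052,0.038,-0.04\n0.085,-0.098,-0.073,0.053,-0.06\n0.085,-0.126,-0.094,0.068,-0.085\n0.085,-0.154,-0.115,0.083,-0.085\n0.085,-0.182,-0.136,0.098,-0.085\n0.085,-0.21,-0.157,0.113,-0.085\n0.085,-0.238,-0.178,0.128,-0.085\n0.085,-0.266,-0.199,0.143,-0.085\n0.085,-0.2796,-0.2087,0.1511,-0.085\n0.085,-0.2796,-0.2087,0.1511,-0.085\n0.085,-0.2796,-0.2087,0.1511,-0.085", "squeeze": 60}}

```text
t: 1.3
tcp_pos: [0.4421, 0.3161, 0.0799]
ee_rot: [-0.509, -3.1, 0.001]
wrist_force: [-0.6, 1.2, 0.3]
width: 0.0852
gripper_force: 0.0
```

```bash
python3 -c "
from h import *
go(.4415,.317,.004,161.5)"
```

```text
tcp [0.4421 0.3161 0.0799] yaw 161.36 tilt [-0.0006 -0.0006] shift [0.0008 0.0007 0.0759] turn -0.0025 q7 0.52 t 1.3
```

Emit:
{"method": "step_hand", "body": {"plan": "0.085,0,0,0.025,0\n0.085,0,0,0.05,0\n0.085,0,0,0.065,0\n0.085,0,0,0.0755,0\n0.085,0,0,0.0755,0\n0.04,0,0,0.0755,0\n0.01,0,0,0.0755,0\n0,0,0,0.0755,0\n0,0,0,0.0755,0\n0,0,0,0.0755,0\n0,0,0,0.0755,0\n0,0,0,0.0755,0", "squeeze": 60}}

```text
t: 2.3
tcp_pos: [0.4419, 0.3173, 0.0056]
ee_rot: [0.505, 3.1, 0.001]
wrist_force: [-1.6, -0.3, 8.5]
width: 0.0178
gripper_force: 58.9
```

Emit:
{"method": "step_hand", "body": {"plan": "0,0,0,0,0\n0,0,0,0,0\n0,0,0,0,0\n0,0,0,0,0"}}

```text
t: 2.63
tcp_pos: [0.4419, 0.3173, 0.0056]
ee_rot: [0.505, 3.1, 0.001]
wrist_force: [-1.2, 0.3, 7.3]
width: 0.0183
gripper_force: 58.9
```

```bash
python3 -c "
from h import *
go(.4415,.317,.004,161.5)"
```

```text
tcp [0.4419 0.3173 0.0056] yaw 161.5 tilt [0.0008 0.0006] shift [ 0.0002 -0.0004  0.0016] turn -0.0001 q7 0.52 t 2.6
```

Emit:
{"method": "step_hand", "body": {"plan": "0,0,0,-0.02,0\n0,0,0,-0.05,0\n0,0,0,-0.09,0\n0,0,0,-0.13,0\n0,0,0,-0.16,0\n0,0,0,-0.18,0\n0,0,0,-0.18,0\n0,0,0,-0.18,0"}}

```text
t: 3.3
tcp_pos: [0.4419, 0.3173, 0.1856]
ee_rot: [0.505, 3.099, 0.003]
wrist_force: [0.3, 0.7, -2.9]
width: 0.0178
gripper_force: 59.7
```

```bash
python3 -c "
from h import *
go(.6431,-.0307,.184,86.7)
c=capture('top');cv2.imwrite('pics/lift.png',c['image'][120:420,60:400,::-1])"
```

```text
tcp [0.4419 0.3173 0.1856] yaw 161.49 tilt [0.0017 0.0015] shift [-0.3013 -0.2662  0.0015] turn 1.3054 q7 0.53 t 3.3
```

View pics/lift.png

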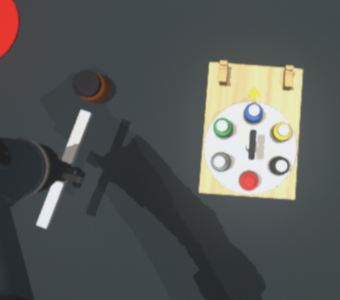

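The bar is gripped near its middle and level in the crop (bar from (86,112) to (42,226)). Now I carry it over the rests.

Emit:
{"method": "step_hand", "body": {"plan": "0,-0.02,-0.01,0,0.05\n0,-0.05,-0.03,0,0.15\n0,-0.08,-0.055,0,0.26\n0,-0.105,-0.08,0,0.37\n0,-0.13,-0.105,0,0.48\n0,-0.155,-0.13,0,0.59\n0,-0.18,-0.155,0,0.7\n0,-0.205,-0.18,0,0.81\n0,-0.23,-0.205,0,0.92\n0,-0.255,-0.225,0,1.03\n0,-0.275,-0.242,0,1.13\n0,-0.29,-0.255,0,1.22"}}

```text
t: 4.35
tcp_pos: [0.6356, -0.0198, 0.1824]
ee_rot: [-2.198, -2.243, 0.005]
wrist_force: [0.3, -0.6, -1.7]
width: 0.0179
gripper_force: 59.6
```

Emit:
{"method": "step_hand", "body": {"plan": "0,-0.003,-0.01,0,0.05\n0,-0.003,-0.012,0,0.08\n0,-0.003,-0.012,0,0.08\n0,-0.003,-0.012,0,0.08"}}

```text
t: 4.68
tcp_pos: [0.6233, -0.0187, 0.1836]
ee_rot: [-2.274, -2.165, 0.002]
wrist_force: [0.1, -0.5, -1.8]
width: 0.0179
gripper_force: 59.7
```

```bash
python3 -c "
from h import *
go(.6431,-.0307,.09,86.7)"
```

```text
tcp [ 0.6233 -0.0187  0.1836] yaw 87.18 tilt [-0.0019  0.0004] shift [-0.011   0.0206  0.0936] turn 0.0083 q7 0.13 t 4.7
```

Emit:
{"method": "step_hand", "body": {"plan": "0,-0.006,0.01,0.01,0.008\n0,-0.011,0.0206,0.02,0.008\n0,-0.011,0.0206,0.035,0.008\n0,-0.011,0.0206,0.05,0.008\n0,-0.011,0.0206,0.055,0.008\n0,-0.011,0.0206,0.055,0.008\n0,-0.011,0.0206,0.055,0.008"}}

```text
t: 5.27
tcp_pos: [0.6441, -0.0322, 0.1293]
ee_rot: [-2.287, -2.154, 0.001]
wrist_force: [-0.9, 0.2, -1.9]
width: 0.0181
gripper_force: 59.6
```

Run:
```python
from h import *
go(.6431,-.0307,.066,86.7)
z=ctrl.get_obs()["tcp_pos"][2]
for n,box in(("top",(200,100,420,215)),("scene",(230,180,400,350))):
    c=capture(n);w=cv2.inRange(hsv(c),(0,0,150),(180,60,255))
    for b in blobs(w,box)[:4]:print(n,rect(c,b,z-.0056+.014),cv2.boundingRect(b))
    x0,y0,x1,y1=box if n=="scene" else (220,100,400,330)
    cv2.imwrite(f"pics/pre_{n}.png",cv2.resize(c["image"][y0:y1,x0:x1,::-1],None,fx=2.5,fy=2.5))
a=cv2.imread("pics/pre_top.png");b=cv2.imread("pics/pre_scene.png");h=min(len(a),len(b));cv2.imwrite("pics/pre.png",cv2.resize(np.hstack([a[:h],b[:h]]),(800,int(h*800/(a.shape[1]+b.shape[1])))))
```

```text
tcp [ 0.6441 -0.0322  0.1293] yaw 86.58 tilt [-0.0006 -0.0002] shift [ 0.0014 -0.0011  0.0633] turn -0.0021 q7 0.16 t 5.3
top ((799.77197265625, -53.503421783447266), (96.45136260986328, 42.60126876831055), 89.82243347167969) (305, 100, 49, 22)
top ((754.1087646484375, 33.16447448730469), (13.356910705566406, 79.52500915527344), 76.49386596679688) (279, 113, 14, 38)
top ((721.6705932617188, -117.79988861083984), (13.058821678161621, 79.00835418701172), 76.33407592773438) (356, 130, 11, 39)
top ((638.2178955078125, -122.00640869140625), (20.087154388427734, 32.01797103881836), 0.9238362312316895) (355, 185, 17, 11)
scene ((588.0443115234375, 35.249507904052734), (94.16853332519531, 145.57333374023438), 86.4571533203125) (313, 236, 46, 44)
scene ((684.578369140625, -12.950325012207031), (128.0279541015625, 38.526065826416016), 88.07854461669922) (283, 278, 63, 15)
scene ((639.2424926757812, -95.65036010742188), (78.29121398925781, 71.13497924804688), 40.59517288208008) (255, 254, 44, 21)
scene ((473.2727966308594, 40.69780731201172), (44.58924865722656, 21.468320846557617), 1.5341063737869263) (337, 220, 10, 12)
```

View pics/pre.png

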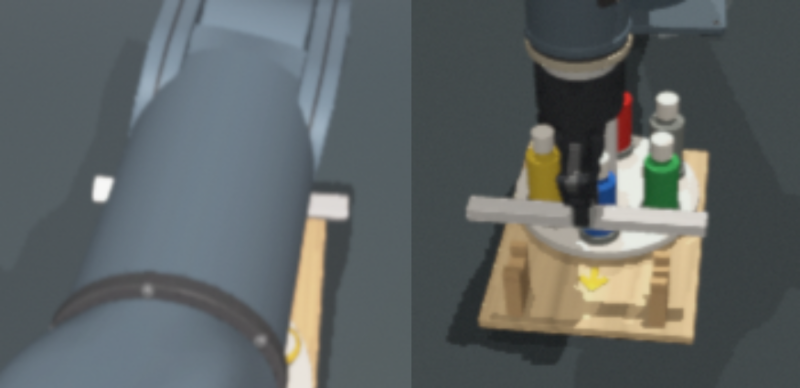

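The bar hovers above both rests. In the top view its ends are at about pixel (260,183) and (373,190). I compute the bar's centre and direction from the ends.

Run:
```python
from h import *
z=ctrl.get_obs()["tcp_pos"][2]+.0084
c=capture("top");w=cv2.inRange(hsv(c),(0,0,140),(180,60,255))
E=[]
for box in((250,170,275,195),(345,175,385,205)):
    b=blobs(w,box)[0];r=rect(c,b,z);p=cv2.boxPoints(r);print(r,cv2.boundingRect(b));E.append(p)
L=E[0][np.argsort(-E[0][:,1])[:2]].mean(0);Rr=E[1][np.argsort(E[1][:,1])[:2]].mean(0)
d=L-Rr;print(L,Rr,np.linalg.norm(d),"centre",(L+Rr)/2,"dir",np.degrees(np.arctan2(d[1],d[0])))
```

```text
((649.8223266601562, 72.73681640625), (22.033628463745117, 17.69318962097168), 0.9740729331970215) (260, 177, 10, 12)
((638.8713989257812, -122.85939025878906), (33.695068359375, 22.138158798217773), 89.93780517578125) (355, 184, 18, 12)
[649.67194  81.58214] [ 638.8531  -139.70691] 221.55336 centre [644.2625   -29.062386] dir 87.20103
```

Emit:
{"method": "step_hand", "body": {"plan": "0,-0.0016,-0.0012,0.01,0\n0,-0.0016,-0.0012,0.025,0\n0,-0.0016,-0.0012,0.038,0\n0,-0.0016,-0.0012,0.046,0\n0,-0.0016,-0.0012,0.053,0\n0,-0.0016,-0.0012,0.058,0\n0,-0.0016,-0.0012,0.061,0\n0,-0.0016,-0.0012,0.062,0\n0,-0.0016,-0.0012,0.062,0\n0,-0.0016,-0.0012,0.062,0"}}

```text
t: 6.25
tcp_pos: [0.6428, -0.0336, 0.0681]
ee_rot: [2.287, 2.153, 0.001]
wrist_force: [0.4, 0.0, -1.5]
width: 0.0178
gripper_force: 59.7
```

```bash
python3 -c "
from h import *
go(.6427,-.0338,.0656,86.7);print(ctrl.get_obs()['wrist_force'])
c=capture('scene');cv2.imwrite('pics/low.png',cv2.resize(c['image'][235:335,240:380,::-1],None,fx=5,fy=5,interpolation=cv2.INTER_CUBIC))"
```

```text
tcp [ 0.6428 -0.0336  0.0681] yaw 86.56 tilt [ 0.0007 -0.    ] shift [-0.0002 -0.0001  0.0025] turn -0.0024 q7 0.19 t 6.2
[ 0.3763462   0.01777717 -1.50033078]
```

View pics/low.png

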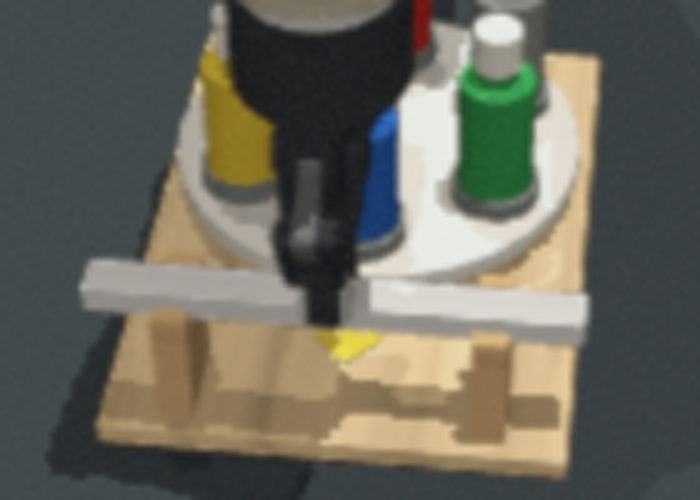

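The bar is inside the notches, about 2 mm above the floors, with no contact force yet. I lower it until it touches.

Emit:
{"method": "step_hand", "body": {"plan": "0,0,0,0.001,0\n0,0,0,0.002,0\n0,0,0,0.0025,0\n0,0,0,0.0025,0\n0,0,0,0.0025,0"}}

```text
t: 6.72
tcp_pos: [0.6427, -0.0335, 0.0656]
ee_rot: [2.287, 2.154, 0.001]
wrist_force: [-1.3, 1.1, 3.9]
width: 0.018
gripper_force: 60.4
```

Emit:
{"method": "step_hand", "body": {"plan": "0,0,0,0.0003,0\n0,0,0,0.0003,0\n0.03,0,0,0.0003,0\n0.035,0,0,0.0003,0\n0.04,0,0,0.0003,0\n0.045,0,0,0.0003,0\n0.045,0,0,0.0003,0\n0.045,0,0,0.0003,0", "squeeze": 20}}

```text
t: 7.38
tcp_pos: [0.6425, -0.0336, 0.0648]
ee_rot: [2.287, 2.154, -0.0]
wrist_force: [-0.0, 0.3, 0.3]
width: 0.0448
gripper_force: 0.0
```

Emit:
{"method": "step_hand", "body": {"plan": "0.045,0,0,-0.01,0\n0.045,0,0,-0.03,0\n0.045,0,0,-0.06,0\n0.045,0,0,-0.1,0\n0.045,0,0,-0.14,0\n0.05,0,0,-0.17,0\n0.05,0,0,-0.17,0\n0.05,0,0,-0.17,0"}}

```text
t: 8.05
tcp_pos: [0.6434, -0.0338, 0.2377]
ee_rot: [2.285, 2.152, 0.005]
wrist_force: [-0.7, 0.7, -0.2]
width: 0.0496
gripper_force: 0.0
```

```bash
python3 -c "
from h import *
go(.4884,-.0218,.235,176.5)"
```

```text
tcp [ 0.6434 -0.0338  0.2377] yaw 86.56 tilt [0.0045 0.0001] shift [ 0.0027 -0.1555  0.002 ] turn -1.5697 q7 0.12 t 8.1
```

Emit:
{"method": "step_hand", "body": {"plan": "0.05,0,-0.02,0,-0.12\n0.05,0,-0.05,0,-0.24\n0.05,0,-0.08,0,-0.36\n0.05,0,-0.11,0,-0.48\n0.05,0,-0.135,0,-0.6\n0.05,0.0027,-0.15,0,-0.72\n0.05,0.0027,-0.1555,0.002,-0.84\n0.05,0.0027,-0.1555,0.002,-0.96\n0.05,0.0027,-0.1555,0.002,-1.08\n0.05,0.0027,-0.1555,0.002,-1.2\n0.05,0.0027,-0.1555,0.002,-1.32\n0.05,0.0027,-0.1555,0.002,-1.44"}}

```text
t: 9.05
tcp_pos: [0.4866, -0.0215, 0.232]
ee_rot: [-0.289, -3.126, 0.0]
wrist_force: [-0.0, -1.8, -0.0]
width: 0.05
gripper_force: 0.0
```

Emit:
{"method": "step_hand", "body": {"plan": "0.05,0,0,0,-0.12\n0.05,0,0,0,-0.13\n0.05,0,0,0,-0.13"}}

```text
t: 9.3
tcp_pos: [0.4869, -0.0216, 0.2322]
ee_rot: [-0.1, -3.138, -0.0]
wrist_force: [0.2, 0.5, 0.0]
width: 0.0504
gripper_force: 0.0
```

```bash
python3 -c "
from h import *
go(.4884,-.0218,.155,176.5)
c=capture('scene');cv2.imwrite('pics/placed.png',cv2.resize(c['image'][185:335,240:380,::-1],None,fx=4,fy=4,interpolation=cv2.INTER_CUBIC))"
```

```text
tcp [ 0.4869 -0.0216  0.2322] yaw 176.35 tilt [-0.0016  0.0001] shift [-0.0017 -0.0001  0.0772] turn -0.0026 q7 1.46 t 9.3
```

View pics/placed.png

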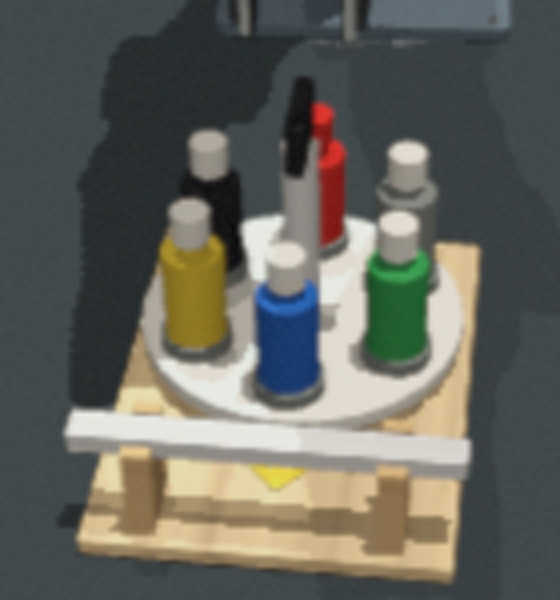

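The bar lies across both posts, but I can't see a front prong over its face. I triangulate its height and check the rest geometry numerically.

Run:
```python
from h import *
def proj(c,X):
    f=240/np.tan(np.radians(c["vfov"])/2);p=np.array(c["R"])@X+c["t"];return p[:2]/p[2]*f+[c["cx"],c["cy"]]
c=capture("top");s=capture("scene")
yaw=np.radians(-3.3);u=np.array([np.cos(yaw),np.sin(yaw),0]);v=np.array([-u[1],u[0],0]);A=np.array([.4884,-.0218,0])
W=lambda x,y,z:A+x*u+y*v+[0,0,z]
for n,k,box in(("top",c,(240,160,400,215)),("scene",s,(240,270,370,320))):
    w=cv2.inRange(hsv(k),(0,0,140),(180,45,255))
    b=blobs(w,box)[0];r=rect(k,b,.074);print(n,"z=.074:",r,cv2.boundingRect(b))
    for t in(.014+.06,.014+.072):
        print(" top z",t,"corners",[proj(k,W(155+0,0,0)*0+W(.155+a,e,t)).round(1).tolist() for a,e in((-.01,-.11),(.01,-.11),(-.01,.11),(.01,.11))])
a=cv2.resize(s["image"][275:335,250:370,::-1],None,fx=6,fy=6,interpolation=cv2.INTER_CUBIC)
b=cv2.resize(c["image"][175:215,255:375,::-1],None,fx=6,fy=6,interpolation=cv2.INTER_CUBIC)
cv2.imwrite("pics/chk.png",np.vstack([a,b])[:600])
```

```text
top z=.074: ((643.90087890625, -30.33228302001953), (221.71205139160156, 28.189298629760742), 86.48104858398438) (263, 184, 106, 18)
 top z 0.074 corners [[367.6, 201.3], [368.2, 192.0], [263.2, 193.7], [264.0, 184.4]]
 top z 0.086 corners [[368.4, 200.3], [369.0, 190.9], [262.8, 192.7], [263.6, 183.2]]
scene z=.074: ((618.8502197265625, -32.645057678222656), (109.9564437866211, 220.50840759277344), 2.5299153327941895) (256, 270, 102, 35)
 top z 0.074 corners [[258.0, 287.3], [256.0, 293.5], [357.4, 294.4], [357.0, 300.8]]
 top z 0.086 corners [[257.5, 283.3], [255.5, 289.5], [357.7, 290.3], [357.2, 296.8]]
```

View pics/chk.png

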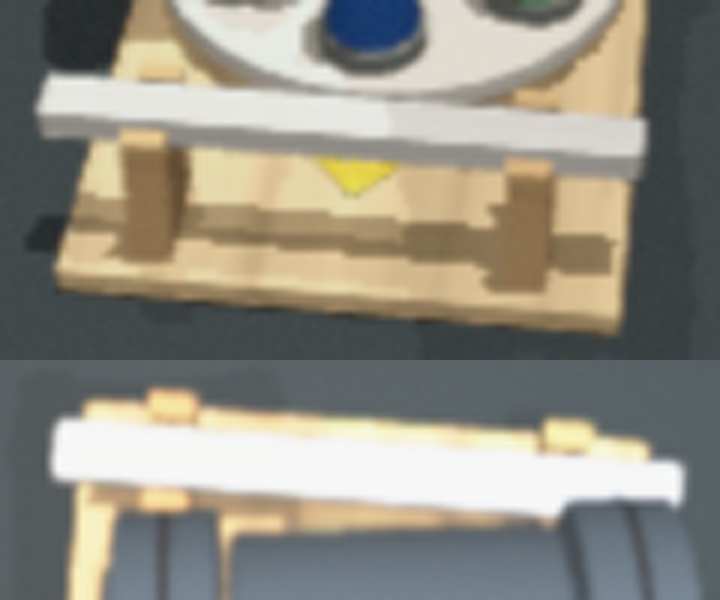

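Both prongs show in front of and behind the bar, for example at (147,138) in the scene crop. The corner positions match a top height of 74 mm, so the bar is seated and centred to about 1 mm. Now I grip the handle.

Emit:
{"method": "step_hand", "body": {"plan": "0.05,-0.0017,0,0.02,0\n0.05,-0.0017,0,0.04,0\n0.05,-0.0017,0,0.06,0\n0.05,-0.0017,0,0.077,0\n0.05,-0.0017,0,0.077,0\n0.03,-0.0017,0,0.077,0\n0.01,-0.0017,0,0.077,0\n0,-0.0017,0,0.077,0\n0,-0.0017,0,0.077,0\n0,-0.0017,0,0.077,0\n0,-0.0017,0,0.077,0", "squeeze": 60}}

```text
t: 10.37
tcp_pos: [0.4897, -0.0227, 0.1572]
ee_rot: [0.098, 3.138, -0.001]
wrist_force: [-1.6, -5.0, 5.7]
width: 0.0164
gripper_force: 58.6
```

```bash
python3 -c "
from h import *
go(.4884,-.0218,.155,176.5)"
```

```text
tcp [ 0.4897 -0.0227  0.1572] yaw 176.44 tilt [ 0.002  -0.0009] shift [0.0014 0.0008 0.0022] turn -0.0011 q7 1.47 t 10.4
```

Emit:
{"method": "step_hand", "body": {"plan": "0,0,0,0,0\n0,0,0,0,0\n0,0,0,0,0\n0,0,0,0,0\n0,0,0,0,0"}}

```text
t: 10.78
tcp_pos: [0.4897, -0.0227, 0.1572]
ee_rot: [0.098, 3.138, -0.001]
wrist_force: [-0.8, -4.7, 6.7]
width: 0.016
gripper_force: 58.6
```

```bash
python3 -c "
from h import *
go(.4884,-.0218,.155,176.5)"
```

```text
tcp [ 0.4897 -0.0227  0.1572] yaw 176.44 tilt [ 0.002  -0.0009] shift [0.0014 0.0008 0.0022] turn -0.0011 q7 1.47 t 10.8
```

The opening reads 16 mm where the handle is 12 mm, and there is an upward push, so the tips probably wedge on the post. I reopen, rise 8 mm and grip again.

Emit:
{"method": "step_hand", "body": {"plan": "0.035,0,0,0,0\n0.035,0,0,0,0\n0.035,0,0,-0.003,0\n0.035,-0.0013,0.0005,-0.006,0\n0.035,-0.0013,0.0005,-0.006,0\n0.01,-0.0013,0.0005,-0.006,0\n0,-0.0013,0.0005,-0.006,0\n0,-0.0013,0.0005,-0.006,0\n0,-0.0013,0.0005,-0.006,0\n0,-0.0013,0.0005,-0.006,0\n0,-0.0013,0.0005,-0.006,0\n0,-0.0013,0.0005,-0.006,0", "squeeze": 60}}

```text
t: 11.78
tcp_pos: [0.4905, -0.0227, 0.1622]
ee_rot: [0.098, 3.14, -0.002]
wrist_force: [-1.1, -6.3, 5.9]
width: 0.0111
gripper_force: 59.7
```

```bash
python3 -c "
from h import *
go(.4884,-.0218,.155,176.5)"
```

```text
tcp [ 0.4905 -0.0227  0.1622] yaw 176.43 tilt [ 0.0003 -0.0015] shift [0.0022 0.0008 0.0072] turn -0.0012 q7 1.47 t 11.8
```

Emit:
{"method": "step_hand", "body": {"plan": "0.03,0,0,0,0\n0.03,0,0,0,0\n0.03,0.0022,-0.0008,-0.001,0\n0.03,0.0022,-0.0008,-0.001,0\n0.03,0.0022,-0.0008,-0.001,0\n0.01,0.0022,-0.0008,-0.001,0\n0,0.0022,-0.0008,-0.001,0\n0,0.0022,-0.0008,-0.001,0\n0,0.0022,-0.0008,-0.001,0\n0,0.0022,-0.0008,-0.001,0\n0,0.0022,-0.0008,-0.001,0\n0,0.0022,-0.0008,-0.001,0", "squeeze": 60}}

```text
t: 12.78
tcp_pos: [0.4882, -0.0226, 0.1631]
ee_rot: [0.097, 3.14, -0.001]
wrist_force: [-1.3, -5.5, 5.4]
width: 0.0112
gripper_force: 59.5
```

```bash
python3 -c "
from h import *
go(.4884,-.0218,.163,176.5)"
```

```text
tcp [ 0.4882 -0.0226  0.1631] yaw 176.48 tilt [ 0.0001 -0.0007] shift [-0.0001  0.0008  0.0001] turn -0.0004 q7 1.47 t 12.8
```

Emit:
{"method": "step_hand", "body": {"plan": "0,0,0,0,0.03\n0,0,0,0,0.08\n0,0,0,0,0.16\n0,0,0,0,0.25\n0,0,0,0,0.34\n0,0,0,0,0.43\n0,0,0,0,0.52\n0,0,0,0,0.61\n0,0,0,0,0.68\n0,0,0,0,0.74\n0,0,0,0,0.77\n0,0,0,0,0.78"}}

```text
t: 13.78
tcp_pos: [0.4882, -0.0227, 0.1631]
ee_rot: [1.286, 2.866, -0.001]
wrist_force: [-1.9, -5.9, 6.0]
width: 0.0108
gripper_force: 59.7
```

```bash
python3 -c "
from h import *
go(.4884,-.0218,.163,131.5)"
```

```text
tcp [ 0.4882 -0.0227  0.1631] yaw 131.68 tilt [ 0.0002 -0.0009] shift [0.0005 0.0007 0.0001] turn 0.0031 q7 0.82 t 13.8
```

Emit:
{"method": "step_hand", "body": {"plan": "0,0,0,0,0.05\n0,0,0,0,0.15\n0,0,0,0,0.26\n0,0,0,0,0.37\n0,0,0,0,0.48\n0,0,0,0,0.59\n0,0,0,0,0.7\n0,0,0,0,0.81\n0,0,0,0,0.92\n0,0,0,0,1.03\n0,0,0,0,1.13\n0,0,0,0,1.2"}}

```text
t: 14.78
tcp_pos: [0.4881, -0.0227, 0.1631]
ee_rot: [2.682, 1.635, -0.001]
wrist_force: [-3.1, -5.5, 6.1]
width: 0.0108
gripper_force: 59.8
```

Emit:
{"method": "step_hand", "body": {"plan": "0,0,0,0,0.05\n0,0,0,0,0.15\n0,0,0,0,0.26\n0,0,0,0,0.37\n0,0,0,0,0.48\n0,0,0,0,0.59\n0,0,0,0,0.7\n0,0,0,0,0.81\n0,0,0,0,0.91\n0,0,0,0,1.0\n0,0,0,0,1.07\n0,0,0,0,1.11"}}

```text
t: 15.78
tcp_pos: [0.4881, -0.0227, 0.1631]
ee_rot: [3.14, -0.021, 0.0]
wrist_force: [-4.0, -4.3, 8.4]
width: 0.0108
gripper_force: 60.1
```

Emit:
{"method": "step_hand", "body": {"plan": "0,0,0,0,0.02\n0,0,0,0,0.035\n0,0,0,0,0.044\n0,0,0,0,0.044\n0,0,0,0,0.044\n0,0,0,0,0.044"}}

```text
t: 16.28
tcp_pos: [0.4881, -0.0227, 0.1631]
ee_rot: [3.14, -0.085, 0.0]
wrist_force: [-3.9, -5.3, 8.5]
width: 0.0109
gripper_force: 60.0
```

Run:
```python
from h import *
go(.4884,-.0218,.163,-3.3)
s=capture("scene");c=capture("top")
for n,k,box in(("top",c,(240,200,400,330)),("scene",s,(260,190,370,300))):
    for q in blobs(redcap(k),box,8):print(n,cen(q),cv2.contourArea(q),ray(k,cen(q),.134),cv2.boundingRect(q))
a=cv2.resize(s["image"][185:335,240:380,::-1],None,fx=2.8,fy=2.8);b=cv2.resize(c["image"][180:330,240:380,::-1],None,fx=2.8,fy=2.8)
cv2.imwrite("pics/end.png",np.hstack([a,b]))
```

```text
tcp [ 0.4881 -0.0227  0.1631] yaw -3.08 tilt [ 0.0001 -0.0009] shift [ 0.0003 -0.0009  0.0001] turn 0.0038 q7 -1.02 t 16.3
scene (311.42024078254326, 265.39315274642587) 443.0 [ 0.61726637 -0.02084971  0.134     ] (304, 245, 16, 39)
```

View pics/end.png

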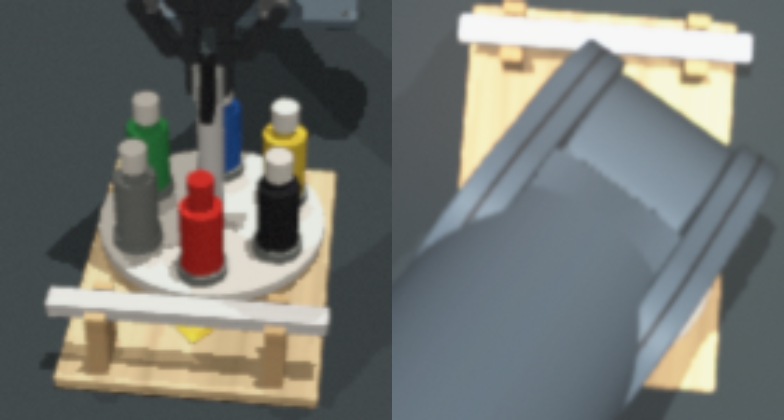

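The picture shows red at the front, with its cap at about (200,180) in the left panel, and the bar undisturbed. I check the angle from the red bottle's row-by-row centre line, looking at angle errors by projection.

Run:
```python
from h import *
k=capture("scene");f=240/np.tan(np.radians(k["vfov"])/2)
pr=lambda X:(lambda p:p[:2]/p[2]*f+[k["cx"],k["cy"]])(np.array(k["R"])@X+k["t"])
m=np.zeros((480,640),np.uint8);cv2.drawContours(m,blobs(redcap(k),(260,190,370,300),8)[:1],-1,255,-1)
print([(r,round(np.nonzero(m[r])[0].mean(),1),int((m[r]>0).sum())) for r in range(245,284,3)])
for A in([.4884,-.0218,0],[.4881,-.0227,0]):
  for deg in(-5.3,-3.3,-1.3):
    a=np.radians(deg);print(A,deg,[pr(np.array(A)+[.07*np.cos(a),.07*np.sin(a),z]).round(1).tolist() for z in(.134,.11,.08,.05)])
```

```text
[(245, np.float64(311.0), 1), (248, np.float64(311.0), 9), (251, np.float64(311.0), 9), (254, np.float64(311.5), 10), (257, np.float64(311.0), 15), (260, np.float64(311.0), 15), (263, np.float64(311.5), 16), (266, np.float64(311.5), 16), (269, np.float64(311.5), 14), (272, np.float64(311.5), 14), (275, np.float64(312.0), 15), (278, np.float64(312.0), 15), (281, np.float64(311.5), 12)]
[0.4884, -0.0218, 0] -5.3 [[309.9, 248.1], [310.2, 256.4], [310.4, 266.5], [310.7, 276.2]]
[0.4884, -0.0218, 0] -3.3 [[311.0, 248.2], [311.2, 256.5], [311.5, 266.5], [311.8, 276.3]]
[0.4884, -0.0218, 0] -1.3 [[312.1, 248.3], [312.3, 256.6], [312.5, 266.6], [312.8, 276.3]]
[0.4881, -0.0227, 0] -5.3 [[309.5, 248.0], [309.8, 256.3], [310.1, 266.4], [310.3, 276.1]]
[0.4881, -0.0227, 0] -3.3 [[310.6, 248.1], [310.8, 256.4], [311.1, 266.5], [311.4, 276.2]]
[0.4881, -0.0227, 0] -1.3 [[311.7, 248.2], [311.9, 256.5], [312.2, 266.5], [312.4, 276.2]]
```

The red bottle matches the predicted centre line to within about 0.5°. I firm up the grip, hold still, and hand in.

Emit:
{"method": "step_hand", "body": {"plan": "0,0,0,0,0.002\n0,0,0,0,0.002\n0,0,0,0,0.002\n0,0,0,0,0.002\n0,0,0,0,0.002\n0,0,0,0,0.002\n0,0,0,0,0.002\n0,0,0,0,0.002\n0,0,0,0,0.002\n0,0,0,0,0.002", "squeeze": 100}}

```text
t: 17.27
tcp_pos: [0.4881, -0.0227, 0.1632]
ee_rot: [3.14, -0.087, 0.0]
wrist_force: [-4.2, -3.8, 9.6]
width: 0.0104
gripper_force: 97.6
```

```bash
python3 -c "
from h import *
go(.4884,-.0218,.163,-3.3);print(ctrl.get_obs()['qvel'].round(3));print(workorder.finish_job())"
```

```text
tcp [ 0.4881 -0.0227  0.1632] yaw -3.19 tilt [ 0.0002 -0.0008] shift [ 0.0003 -0.0009  0.0002] turn 0.0019 q7 -1.02 t 17.3
[ 0.001  0.     0.001  0.     0.001 -0.     0.002]
the job is handed in; nothing more can be done
None
```

The job is handed in at about 17 s: the bar is seated in both notches and centred to about 1 mm, red faces the front to within about 0.5°, the gripper is holding the carousel still at about 98 N, and the cup, glue bottle and jar were never touched.

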